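Present the ball dish, turned a quarter, over the photo mat

ROBOT

A 6-joint arm with a two-finger parallel gripper is mounted at the origin on a cart in front of the work surface, level with it; the furniture and walls round the work are solid. World frame = base frame: x ahead of the robot, y to its left, z up, the work surface at z = 0. Lengths are in m, angles in rad, forces in N, time in s.
With the tool pointing down it reaches from about 0.3 to 0.875 m from the base axis. Payload 4.2 kg.
Tool frame: the origin (TCP) lies at the very end of the fingers, on their centre line; the grasp point (between the pads) lies 19 mm behind it; z points along the fingers, y is the direction in which the jaws open and shut (so a half turn about z gives the same grasp; the last joint's range is limited). The gripper opens to 85 mm and grips with 20 to 120 N. Pads are 22 mm wide; open, the fingers measure 114 mm over their backs; the gripper's body (76 mm by 85 mm) begins 54 mm behind the grasp point. The pads swing forward as they close: fully open they stand 13 mm farther back than shut.
Start: joints at [-1.238, 0.32, 1.565, -0, 1.257, -0.02], TCP at [0.199, -0.54, 0.231] pointing down, gripper open.
Joint ranges: [-3.11, 3.11], [-0.84, 2.01], [0.21, 2.61], [-1.34, 4.49], [0.05, 2.63], [-2.56, 2.56]. Speed limits (rad/s): [2.57, 2.57, 3.14, 3.14, 3.14, 3.14].

INTERFACE

Orientations are given as a unit quaternion [x, y, z, w].
In Python, from plant import status, camera, workorder gives the robot as it stands. The module is installed in compiled form; this text tells all that it offers.
- The arm moves only by the shell command python3 -m jog 'ROWS' [FORCE]. ROWS is JSON, a list of rows, each a list of 5 numbers: the opening, from 0 (shut) to 1 (fully open), then the shift along the tool's x, y, z in mm, then the turn about the tool's z in rad. A call has 1 to 20 rows; each row is the pose to reach, as a shift and turn from the pose commanded when the call began, along the tool's axes at that moment; what a row does not reach only later rows make up. A row lasts 1/8 s, in which the tool goes at most 62.5 mm and 10.7 degrees, less where a joint would pass 70% of its speed; a pose out of reach is approached as far as the arm can. A call with a gripper value outside its range is refused whole. The fingers move at their own pace and stop on an object; FORCE is the grip in N (left out, the last holds). Time passes only in rows, so rows that repeat a pose let the fingers close. It gives the time, the measured TCP pose, the force and the opening at its end, in the units of the state.
- status.get_state(): the state, without advancing time (a new reading comes with each control period).
- camera(name): name is "scene" or "top" or "wrist"; returns a dict with "color" (480x640x3 uint8, red, green, blue), "fovy" (degrees; the focal length in pixels is half the picture's height over the tangent of half this angle, whatever the lens; pixels are square), "cx", "cy" (the principal point, pixels), "extrinsics" (4x4, takes a point from camera to world coordinates); the wrist camera has in their place "tool_from_camera" (4x4, takes a point from camera to tool coordinates, whose origin is the TCP and whose axes are the flange's). Camera axes: x right, y up, looking along -z (the intrinsics and any distortion apply to the point x, -y, -z); pixel columns grow to the right and rows downward; lengths in m; the calibration is good to about 2 mm. A picture is of the moment at which its call begins: read the wrist's pose just before it. There is no depth.
- workorder.hand_in(): hands the job in, once; it reports no verdict.
The state is a dict: "t": time; "qpos": joint angles; "joint_vel": joint speeds; "effort": joint torques, N m; "tcp_pos": TCP position; "tool_rot": TCP orientation; "contact_force": force on the tool from outside, world axes, zero at the start; "ft_torque": the same for the moment, N m; "width": finger opening in m.
Only numpy, scipy, OpenCV 4.12 (cv2) and the standard library are available. Lean on these libraries where they do the work, as an engineer would, in place of code of your own. Each camera call takes 0.05 s, during which the arm holds its last target. There are 200 camera calls.

TASK

Take the white dish with the loose blue ball by the rubber grip of its upright handle, slide the handle straight up out of the slotted stand, carry it over the round photo mat and give it a quarter turn clockwise (seen from above), so that the dish is over the middle of the mat and its handle over the orange mark. Keep the dish level and the ball in its middle all the way, and leave the egg cup, wine glass and tape roll alone. Finish while still holding the dish there, level and still, about 10 cm above the mat, for its photograph: do not put it down or let go.

Things in the scene. Friction and masses are not known exactly. Their poses are not given: they have to be found in the camera images.
- dish_seat (a point): Loose white dish, 121 mm across, rim 26 mm above its underside, weight about 0.2 kg. Its hollow is a shallow cone of 11 degrees (steeper, 35 degrees, from radius 42 mm to the rim). This point is on the dish's axis, 20 mm above its underside: where the centre of the ball lies when the ball is in the middle. Axes: z up out of the dish, x from the dish's axis toward its handle, y along the width of the handle blade. At the start the underside is 30 mm above the bench.
- handle_grip (a point): Centre of the black rubber grip at the top of the dish's upright handle, 75 mm from the dish's axis (along the dish's x) and 112 mm above the dish's underside; same axes as dish_seat. The grip is 10 mm thick along x, 48 mm wide along y, 38 mm high (19 mm up and down from this point). Below it the handle is a flat steel blade 5 mm thick (x), 70 mm wide (y), reaching down level with the underside of the dish; nothing else is near the grip.
- dish: The same dish, handle included; origin on its axis at its underside, axes as dish_seat.
- ball_center (a point): Centre of the loose blue ball, 28 mm in diameter, about 30 g, free to roll in the dish.
- stand: Wooden stand, fixed to the bench. Origin on the bench under the axis of the dish; x toward the two posts (75 mm from the origin), z up. The dish rests on its round pad, 30 mm above the bench, and the side edges of the handle blade stand in upright grooves of the two dark posts, which are 90 mm high, 58 mm apart and open at the top; the blade has about 1.8 mm play each way and is out of the grooves once lifted 60 mm.
- mat: Round black and grey photo mat, 150 mm across, 5 mm high, fixed flat on the bench, with a white cross in the middle and one orange mark at its edge; origin on the bench under its middle, x toward the orange mark. Its mark lies a quarter turn clockwise (to within 7 degrees) from where the handle points in the stand.
- mat_middle (a point): Middle of the photo mat, on its top; axes as mat.
- mat_mark (a point): Middle of the outer edge of the orange mark, 75 mm from the middle of the mat, on its top.
- egg_cup: Small white egg cup with a gilt rim, 49 mm wide, 62 mm high, loose bystander; origin under its centre.
- wine_glass: Clear stem glass with a gilt rim, 94 mm wide, 151 mm high, loose bystander; origin under its centre.
- tape_roll: Roll of buff tape lying flat, 103 mm across, 25 mm high, loose bystander; origin under its centre.
Mind the look-alikes: they are no part of the job. What is shaped like the stand but green is not meant.

How it is judged:
On the way, in this order (a step that is already met when the one before it is completed fails the run):
1. the dish has been slid straight up, its handle almost out of the grooves or just clear of them, and is not yet turned (z of dish in the frame of stand above 0.084 m and horizontal distance between dish and stand below 0.03 m and angle between the x axis of dish and the x axis of stand, either way round below 0.4 rad).
2. the dish is over the mat, turned a quarter, its handle over the mark (horizontal distance between dish_seat and mat_middle below 0.025 m and horizontal distance between handle_grip and mat_mark below 0.04 m and angle between the x axis of dish and the x axis of mat, either way round below 0.25 rad), for 0.2 s.
At the end, for the whole second after the job is handed in: Dish held in the fingers, underside 50 to 200 mm above the bench, clear of stand and mat, level within 7 degrees, still, its axis within 25 mm of the mat middle, handle within 40 mm of the mark and pointing to it within 14 degrees, ball within 12 mm of the dish middle (all of step 2 and height (world z) of dish between 0.05 and 0.2 m and angle between dish's own z axis and vertical below 0.12 rad and linear speed of dish below 0.03 m/s and distance between ball_center and dish_seat below 0.012 m and contact force between the fingers and dish above 2 N and contact force between dish and stand below 0.3 N and contact force between dish and mat below 0.3 N); the arm keeps its last pose, push and grip.
It fails at once if the ball strays more than 30 mm from the middle of the dish (distance between ball_center and dish_seat above 0.03 m).
It fails at once if the dish is tipped by more than 14 degrees (angle between dish's own z axis and vertical above 0.25 rad).
It fails at once if the egg cup, wine glass or tape roll is moved more than 30 mm (distance of any of egg_cup, wine_glass, tape_roll from where it was at the start of the episode above 0.03 m).
It also fails if it takes over 42 s, if anything falls off the work surface, if the arm or the gripper's body presses on something with over 40 N, if the wrist force passes 120 N, or if a joint passes its speed limit or range.

## Working session

There is one attempt and no reset: what is moved stays moved. The work goes in short steps, Python scripts to look and compute and a shell command to move; the robot and the scene stay as the last step left them, time stands still between calls to the robot, and variables do not carry over. Pictures are saved under pics/ and viewed, about 8 in all and at most 12, crops included, and the job is handed in when it is done.

```bash
mkdir -p pics; cat > h.py <<'E'
import numpy as np, cv2
from plant import status, camera, workorder
from scipy.spatial.transform import Rotation as R
def shot(n,f):
    s=status.get_state(); c=camera(n); cv2.imwrite('pics/'+f,c['color'][:,:,::-1])
    T=c.get('extrinsics')
    if T is None:
        W=np.eye(4); W[:3,:3]=R.from_quat(s['tool_rot']).as_matrix(); W[:3,3]=s['tcp_pos']; T=W@np.array(c['tool_from_camera'])
    np.savez('pics/'+f+'.npz',T=T,fovy=c['fovy'],cx=c['cx'],cy=c['cy'],**{k:np.array(v) for k,v in c.items() if k not in('color','extrinsics','fovy','cx','cy')})
    print(n,{k:v for k,v in c.items() if k!='color'})
    return c
def px(f,u,v,z):
    d=np.load('pics/'+f+'.npz'); F=240/np.tan(np.radians(d['fovy'])/2)
    r=d['T'][:3,:3]@np.array([(u-d['cx'])/F,-(v-d['cy'])/F,-1]); o=d['T'][:3,3]
    return o+r*(z-o[2])/r[2]
def proj(f,p):
    d=np.load('pics/'+f+'.npz'); F=240/np.tan(np.radians(d['fovy'])/2)
    q=d['T'][:3,:3].T@(np.array(p)-d['T'][:3,3]); return d['cx']-F*q[0]/q[2], d['cy']+F*q[1]/q[2]
E
python3 - <<'E'
from h import *
shot('top','top0.png'); shot('scene','sc0.png'); print(status.get_state())
E
```

```text
top {'fovy': 55.58882786737617, 'cx': 311.42846324962034, 'cy': 241.9302259364809, 'extrinsics': array([[-0.01447723,  0.98587074, -0.1668811 ,  0.40810035],
       [-0.99983241, -0.0124029 ,  0.01346561, -0.17428032],
       [ 0.01120554,  0.16704807,  0.98588507,  1.2639644 ],
       [ 0.        ,  0.        ,  0.        ,  1.        ]])}
scene {'fovy': 45.17233566743926, 'cx': 318.939827813543, 'cy': 228.41993388905905, 'extrinsics': array([[-0.77584483,  0.43990925, -0.45226613, -0.04401055],
       [-0.63089039, -0.54829973,  0.54894874,  0.57075781],
       [-0.00648977,  0.7112294 ,  0.70293003,  1.08322808],
       [ 0.        ,  0.        ,  0.        ,  1.        ]])}
{'t': 0.1, 'qpos': array([-1.23799979e+00,  3.20220477e-01,  1.56556519e+00,  5.07323785e-06,
        1.25736876e+00, -1.99834235e-02]), 'joint_vel': array([ 0.00037881,  0.00030003, -0.0012879 , -0.00059421, -0.00073465,
        0.00105127]), 'effort': array([ 1.13234873e-04, -4.16408908e+01, -2.34704912e+01,  9.37897858e-05,
        4.88784048e-03, -1.20390106e-05]), 'tcp_pos': array([ 0.19854049, -0.53918676,  0.23056746]), 'tool_rot': array([ 9.84483419e-01,  1.75475893e-01, -1.19255106e-04, -7.71728294e-04]), 'contact_force': array([-0.01709955, -0.51844273,  0.03789321]), 'ft_torque': array([-0.01836281,  0.00063675,  0.03148605]), 'width': 0.08586382505064633}
```

View pics/top0.png

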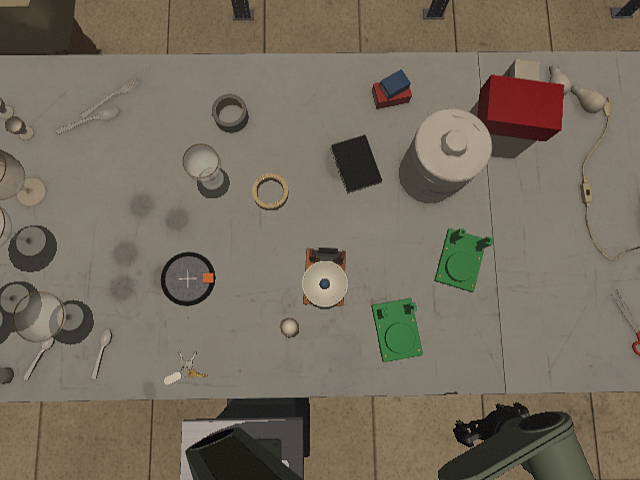

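View pics/sc0.png

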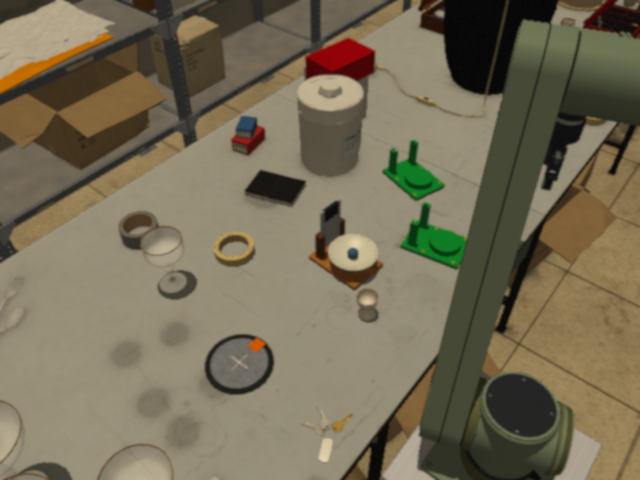

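The top view shows a single brown stand with the white dish (325,284), the blue ball (325,284) and the handle (326,253). The look-alikes are the green stands at (463,262) and (398,330). The mat is at (188,278) with its mark at (209,278). Bystanders are the cup at (289,327), the glass at (205,165) and the tape at (270,191). I choose the brown stand.

```bash
python3 - <<'E'
from h import *
for n,u,v,z in [('ball',325,284,.05),('grip',326,250,.161),('mat',188,278.5,.005),('mark',214,278,.005),('cup',289,325,.06),('glass foot',212,181,0),('glass rim',202,157,.151),('tape',270,191,.02)]:
    print(n,px('top0.png',u,v,z).round(3))
for n,u,v,z in [('ball',353,254,.05),('mat',239,362,.005)]: print(n,px('sc0.png',u,v,z).round(3))
a=cv2.imread('pics/top0.png')[220:350,140:380]; b=cv2.imread('pics/sc0.png')[190:400,200:400]
a=cv2.resize(a,None,fx=2,fy=2,interpolation=2); b=cv2.resize(b,None,fx=1.5,fy=1.5,interpolation=2)
c=np.zeros((320,790,3),np.uint8); c[:260,:480]=a; c[:315,485:785]=b; cv2.imwrite('pics/crop0.png',c)
E
```

```text
ball [ 0.499 -0.225  0.05 ]
grip [ 0.574 -0.225  0.161]
mat [0.523 0.15  0.005]
mark [0.524 0.079 0.005]
cup [ 0.394 -0.129  0.06 ]
glass foot [0.803 0.092 0.   ]
glass rim [0.82  0.087 0.151]
tape [ 0.766 -0.076  0.02 ]
ball [ 0.5   -0.219  0.05 ]
mat [0.526 0.155 0.005]
```

View pics/crop0.png

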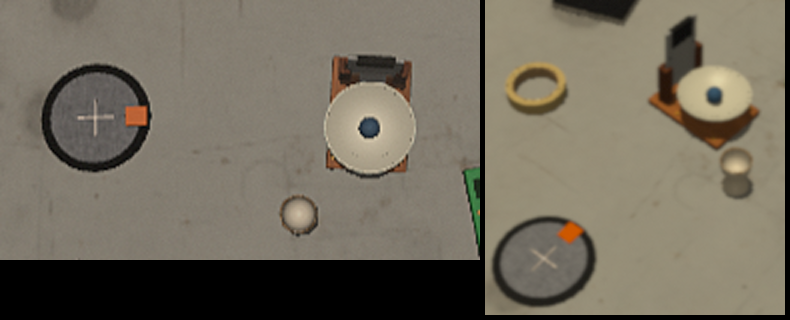

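Confirmed by the crop: the brown stand with two dark posts, the grip of the blade toward +x, and the mat's mark toward -y. I'll go above the grip.

```bash
python3 -m jog '[[1,40,-14,0,-0.1],[1,80,-28,0,-0.2],[1,120,-43,0,-0.31],[1,160,-57,0,-0.42],[1,200,-72,0,-0.53],[1,240,-86,0,-0.64],[1,280,-100,0,-0.75],[1,320,-115,0,-0.86],[1,360,-129,0,-0.97],[1,400,-143,0,-1.08],[1,440,-158,0,-1.17],[1,460,-165,0,-1.218],[1,460,-165,0,-1.218],[1,460,-165,0,-1.218]]'; python3 - <<'E'
from h import *
print(status.get_state()); shot('wrist','w1.png');shot('top','top1.png')
E
```

```text
t: 1.85
tcp_pos: [0.5723, -0.2267, 0.2312]
tool_rot: [0.708, 0.707, -0.001, -0.0]
contact_force: [0.5, -0.2, -0.8]
width: 0.0857
{'t': 1.85, 'qpos': array([-3.95376304e-01,  3.84441339e-01,  1.46628586e+00, -8.80268205e-04,
        1.29174055e+00, -3.93671736e-01]), 'joint_vel': array([-0.01217907, -0.00692149,  0.00021549,  0.00226184, -0.00147899,
       -0.00163332]), 'effort': array([ 6.71340041e-01, -4.49764466e+01, -2.38097978e+01,  3.56533087e-02,
       -1.30659848e-02,  4.42401495e-05]), 'tcp_pos': array([ 0.57231911, -0.22668994,  0.23117195]), 'tool_rot': array([ 7.07623260e-01,  7.06589662e-01, -5.57850395e-04, -2.43362844e-04]), 'contact_force': array([ 0.46451099, -0.24472463, -0.82636852]), 'ft_torque': array([0.02584711, 0.00267126, 0.02069346]), 'width': 0.085672270304686}
wrist {'fovy': 65.49379862043503, 'cx': 318.0213758771576, 'cy': 238.85445825579154, 'tool_from_camera': array([[-7.18265419e-04,  9.59137447e-01,  2.82939643e-01,
         7.21635274e-02],
       [ 9.99998933e-01,  3.28909940e-04,  1.42360684e-03,
        -1.38774005e-03],
       [ 1.27237297e-03,  2.82940364e-01, -9.59136660e-01,
        -1.42297016e-01],
       [ 0.00000000e+00,  0.00000000e+00,  0.00000000e+00,
         1.00000000e+00]])}
top {'fovy': 55.58882786737617, 'cx': 311.42846324962034, 'cy': 241.9302259364809, 'extrinsics': array([[-0.01447723,  0.98587074, -0.1668811 ,  0.40810035],
       [-0.99983241, -0.0124029 ,  0.01346561, -0.17428032],
       [ 0.01120554,  0.16704807,  0.98588507,  1.2639644 ],
       [ 0.        ,  0.        ,  0.        ,  1.        ]])}
```

View pics/w1.png

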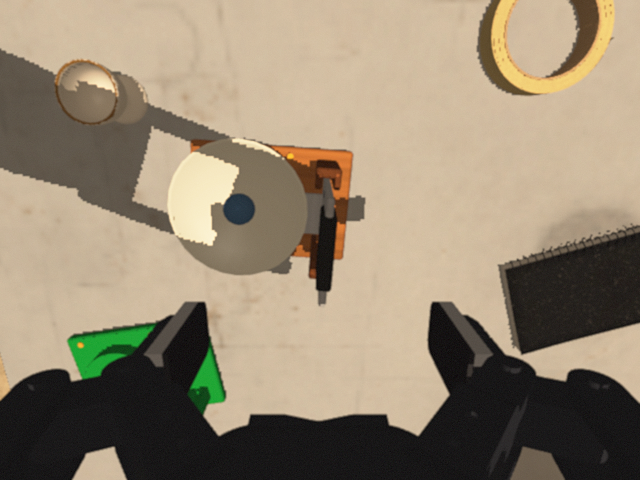

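The wrist view shows the grip's top edge running from about (325,208) to (322,290), the ball at (238,209), and the base edges tilted slightly.

```bash
python3 - <<'E'
from h import *
f='w1.png'
for n,u,v,z in [('ball',238.5,209,.05),('grip a',327,207,.161),('grip b',322,290,.161),('base1',191,141,.01),('base2',352,151,.01),('base3',344,259,.01)]: print(n,px(f,u,v,z).round(4))
im=cv2.imread('pics/w1.png')[120:320,220:380]; im=cv2.resize(im,None,fx=3,fy=3,interpolation=2); cv2.imwrite('pics/c1.png',im)
E
```

```text
ball [ 0.5    -0.2224  0.05  ]
grip a [ 0.5758 -0.198   0.161 ]
grip b [ 0.5729 -0.2502  0.161 ]
base1 [ 0.4505 -0.1654  0.01  ]
base2 [ 0.6025 -0.1749  0.01  ]
base3 [ 0.5968 -0.2836  0.01  ]
```

View pics/c1.png

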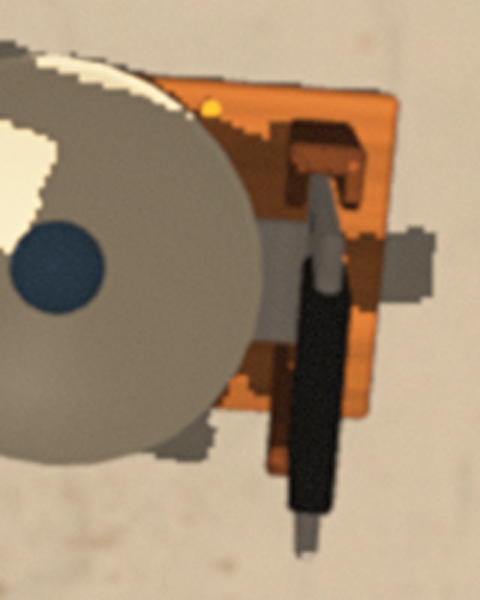

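```bash
python3 -m jog '[[1,0,1,15,0.03],[1,0,2,35,0.055],[1,0,2,55,0.055],[1,0,2,75,0.055],[1,0,2,95,0.055],[1,0,2,108,0.055],[1,0,2,108,0.055],[1,0,2,108,0.055],[1,0,2,108,0.055]]'; python3 - <<'E'
from h import *
s=status.get_state(); print(s['tcp_pos'],s['tool_rot'],s['joint_vel']); shot('wrist','w2.png')
for p in [(.575,-.227,.161),(.5,-.2224,.05)]: print(proj('w2.png',p))
E
```

```text
t: 3.08
tcp_pos: [0.5758, -0.2261, 0.1242]
tool_rot: [0.726, 0.687, 0.0, 0.001]
contact_force: [-0.2, -0.4, 0.0]
width: 0.0855
[ 0.57582174 -0.22606708  0.12422001] [7.26341948e-01 6.87332913e-01 3.39178126e-04 8.52331487e-04] [-0.0002841   0.00097977  0.00279759  0.00026623 -0.00049117  0.00267614]
wrist {'fovy': 65.49379862043503, 'cx': 318.0213758771576, 'cy': 238.85445825579154, 'tool_from_camera': array([[-7.18138264e-04,  9.59117521e-01,  2.83007181e-01,
         7.20888591e-02],
       [ 9.99998929e-01,  3.27906139e-04,  1.42624286e-03,
        -1.39690731e-03],
       [ 1.27513472e-03,  2.83007903e-01, -9.59116730e-01,
        -1.42301011e-01],
       [ 0.00000000e+00,  0.00000000e+00,  0.00000000e+00,
         1.00000000e+00]])}
(np.float64(320.70810442833454), np.float64(362.0460529226487))
(np.float64(196.49788065523904), np.float64(252.55188050994843))
```

View pics/w2.png

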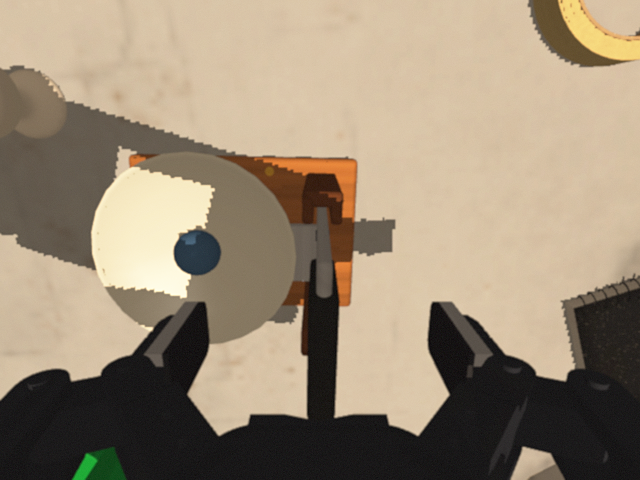

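The blade is aligned and centred between the fingers, so I close.

```bash
python3 -m jog '[[0.5,0,0,0,0],[0.3,0,0,0,0],[0.2,0,0,0,0],[0.12,0,0,0,0],[0.08,0,0,0,0],[0.05,0,0,0,0],[0,0,0,0,0],[0,0,0,0,0],[0,0,0,0,0],[0,0,0,0,0],[0,0,0,0,0]]' 80; python3 - <<'E'
from h import *
s=status.get_state(); print(s['tcp_pos'],s['tool_rot'],s['contact_force'],s['ft_torque'],s['width']); shot('wrist','w3.png')
E
```

```text
t: 4.5
tcp_pos: [0.5757, -0.2258, 0.1234]
tool_rot: [0.726, 0.687, 0.0, 0.0]
contact_force: [3.3, 0.4, 0.6]
width: 0.0089
[ 0.57565372 -0.22584783  0.1234285 ] [7.26279962e-01 6.87398908e-01 2.01376981e-04 3.42335353e-04] [3.25963351 0.41233068 0.5722431 ] [ 0.02823179 -0.49964965 -0.03282649] 0.008933009154120103
wrist {'fovy': 65.49379862043503, 'cx': 318.0213758771576, 'cy': 238.85445825579154, 'tool_from_camera': array([[-7.18776573e-04,  9.59117752e-01,  2.83006398e-01,
         7.20888739e-02],
       [ 9.99998929e-01,  3.28623827e-04,  1.42606973e-03,
        -1.39661653e-03],
       [ 1.27476615e-03,  2.83007120e-01, -9.59116961e-01,
        -1.42299661e-01],
       [ 0.00000000e+00,  0.00000000e+00,  0.00000000e+00,
         1.00000000e+00]])}
```

```bash
python3 -m jog '[[0,0,0.3,-1,0],[0,0,0.5,-3,0],[0,0,0.5,-6,0],[0,0,0.5,-9,0],[0,0,0.5,-12,0],[0,0,0.5,-14,0],[0,0,0.5,-15,0],[0,0,0.5,-15,0],[0,0,0.5,-15,0]]'; python3 - <<'E'
from h import *
s=status.get_state(); print(s['tcp_pos'],s['tool_rot'],s['contact_force'],s['ft_torque'],s['width']); shot('wrist','w4.png')
a=[cv2.imread('pics/w%d.png'%i)[100:420,60:420] for i in (3,4)]; cv2.imwrite('pics/c34.png',np.hstack(a))
E
```

```text
t: 5.68
tcp_pos: [0.5756, -0.2258, 0.1383]
tool_rot: [0.726, 0.687, -0.0, -0.0]
contact_force: [0.2, -0.4, -1.6]
width: 0.0089
[ 0.57563625 -0.22581928  0.1383119 ] [ 7.26262332e-01  6.87417618e-01 -1.54827527e-04 -1.40038117e-04] [ 0.24506969 -0.41061716 -1.62944068] [-0.02337096 -0.26702668 -0.0344449 ] 0.008927356833337743
wrist {'fovy': 65.49379862043503, 'cx': 318.0213758771576, 'cy': 238.85445825579154, 'tool_from_camera': array([[-7.18956429e-04,  9.59118032e-01,  2.83005447e-01,
         7.20889342e-02],
       [ 9.99998929e-01,  3.28829698e-04,  1.42601201e-03,
        -1.39623317e-03],
       [ 1.27465324e-03,  2.83006169e-01, -9.59117242e-01,
        -1.42297907e-01],
       [ 0.00000000e+00,  0.00000000e+00,  0.00000000e+00,
         1.00000000e+00]])}
```

View pics/c34.png

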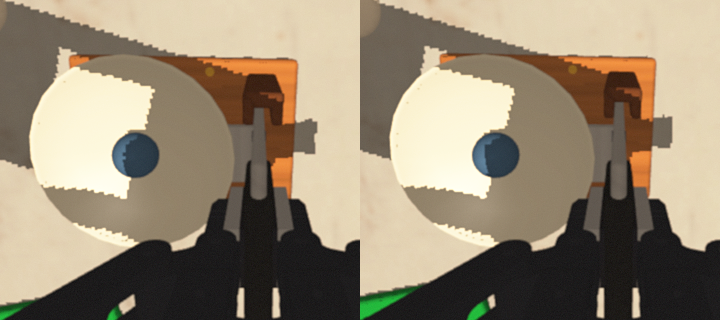

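Same dish image in both frames while the stand recedes: it is held and the ball is centred. I continue straight up.

```bash
python3 -m jog '[[0,0,0,-1,0],[0,0,0,-3,0],[0,0,0,-6,0],[0,0,0,-10,0],[0,0,0,-15,0],[0,0,0,-20,0],[0,0,0,-25,0],[0,0,0,-30,0],[0,0,0,-35,0],[0,0,0,-40,0],[0,0,0,-45,0],[0,0,0,-50,0],[0,0,0,-55,0],[0,0,0,-60,0],[0,0,0,-64,0],[0,0,0,-67,0],[0,0,0,-69,0],[0,0,0,-70,0],[0,0,0,-70,0],[0,0,0,-70,0]]'; python3 - <<'E'
from h import *
s=status.get_state(); print(s['qpos'],s['tcp_pos'],s['tool_rot'],s['contact_force'],s['ft_torque'],s['width']); shot('wrist','w5.png'); shot('top','top5.png')
def blue(f):
    h=cv2.cvtColor(cv2.imread('pics/'+f),cv2.COLOR_BGR2HSV); m=cv2.inRange(h,(95,90,30),(118,255,255)); n,l,st,c=cv2.connectedComponentsWithStats(m); i=st[1:,4].argsort()[::-1][:2]+1; print(f,[(st[k,4],c[k].round(1)) for k in i])
for f in('w3.png','w4.png','w5.png'): blue(f)
a=cv2.imread('pics/w5.png')[100:420,60:420]; b=cv2.resize(cv2.imread('pics/top5.png')[200:340,140:380],None,fx=1.6,fy=1.6); c=np.zeros((320,750,3),np.uint8); c[:,:360]=a; c[:b.shape[0],362:362+b.shape[1]]=b; cv2.imwrite('pics/c5.png',c)
E
```

```text
t: 8.22
tcp_pos: [0.5758, -0.2258, 0.2082]
tool_rot: [0.726, 0.687, -0.0, -0.0]
contact_force: [0.5, -0.6, -2.4]
width: 0.0089
[-3.92328185e-01  4.02551904e-01  1.49661896e+00 -6.64703520e-05
  1.24272594e+00 -3.37295841e-01] [ 0.57575131 -0.22580993  0.208156  ] [ 7.26286152e-01  6.87392465e-01 -9.08109963e-05 -1.25976918e-04] [ 0.49419851 -0.57626281 -2.37638065] [-0.01977266 -0.15167001 -0.06377068] 0.008921096106044232
wrist {'fovy': 65.49379862043503, 'cx': 318.0213758771576, 'cy': 238.85445825579154, 'tool_from_camera': array([[-7.19006848e-04,  9.59117978e-01,  2.83005631e-01,
         7.20888533e-02],
       [ 9.99998929e-01,  3.28885182e-04,  1.42600126e-03,
        -1.39629311e-03],
       [ 1.27462709e-03,  2.83006354e-01, -9.59117187e-01,
        -1.42298153e-01],
       [ 0.00000000e+00,  0.00000000e+00,  0.00000000e+00,
         1.00000000e+00]])}
top {'fovy': 55.58882786737617, 'cx': 311.42846324962034, 'cy': 241.9302259364809, 'extrinsics': array([[-0.01447723,  0.98587074, -0.1668811 ,  0.40810035],
       [-0.99983241, -0.0124029 ,  0.01346561, -0.17428032],
       [ 0.01120554,  0.16704807,  0.98588507,  1.2639644 ],
       [ 0.        ,  0.        ,  0.        ,  1.        ]])}
w3.png [(np.int32(1378), array([194.6, 254.8]))]
w4.png [(np.int32(1388), array([194.7, 254.7]))]
w5.png [(np.int32(1378), array([194.6, 254.7]))]
```

View pics/c5.png

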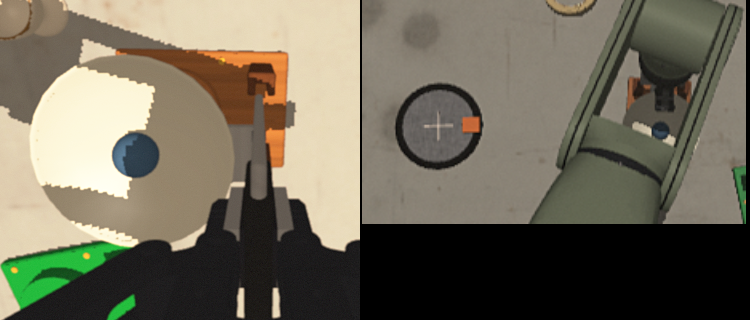

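```bash
python3 - <<'E'
from h import *
for f,x0,y0,x1,y1 in [('top0.png',150,240,230,320),('sc0.png',195,325,285,400)]:
    im=cv2.imread('pics/'+f); h=cv2.cvtColor(im,cv2.COLOR_BGR2HSV)
    m=np.zeros(im.shape[:2],np.uint8); m[y0:y1,x0:x1]=1
    o=(cv2.inRange(h,(4,170,120),(16,255,255))>0)&(m>0); v,u=np.nonzero(o)
    mk=px(f,u.mean(),v.mean(),.005)
    d=(h[...,2]<60)&(m>0); n,l,st,c=cv2.connectedComponentsWithStats(d.astype(np.uint8)); i=st[1:,4].argmax()+1
    pts=np.argwhere(l==i)[:,::-1]; hull=cv2.convexHull(pts.astype(np.int32)); e=cv2.fitEllipse(hull)
    P=np.array([px(f,*q[0],.005)[:2] for q in hull]); (cx,cy),r=cv2.minEnclosingCircle(P.astype(np.float32))
    mc=px(f,*e[0],.005)
    print(f,'mark',mk.round(4),'centre',mc.round(4),'circ',cx,cy,r,'yaw',np.arctan2(mk[1]-mc[1],mk[0]-mc[0]),o.sum())
E
```

```text
top0.png mark [0.5243 0.0966 0.005 ] centre [0.5231 0.1516 0.005 ] circ 0.5239869356155396 0.15124613046646118 0.07512910664081573 yaw -1.5487687870051667 93
sc0.png mark [0.5273 0.0981 0.005 ] centre [0.5224 0.1584 0.005 ] circ 0.5245924592018127 0.15627644956111908 0.07282864302396774 yaw -1.4887197016013882 138
```

```bash
python3 - <<'E'
import numpy as np
t=np.arange(1,19)/18; s=10*t**3-15*t**4+6*t**5
print((375*s).round(0).astype(int).tolist())
th=1.485*s
# rotate about dish centre: centre at tool y=-75; TCP rel (0,75) rotates; tool z down, +turn is clockwise from above, x->y in tool axes
print([[0,round(-75*np.sin(a)),round(75*np.cos(a)-75),0,round(a,2)] for a in th])
E
```

```text
[1, 4, 13, 29, 51, 79, 112, 149, 188, 226, 263, 296, 324, 346, 362, 371, 374, 375]
[[0, 0, 0, 0, np.float64(0.0)], [0, -1, 0, 0, np.float64(0.02)], [0, -4, 0, 0, np.float64(0.05)], [0, -8, 0, 0, np.float64(0.11)], [0, -15, -2, 0, np.float64(0.2)], [0, -23, -4, 0, np.float64(0.31)], [0, -32, -7, 0, np.float64(0.44)], [0, -42, -13, 0, np.float64(0.59)], [0, -51, -20, 0, np.float64(0.74)], [0, -59, -28, 0, np.float64(0.9)], [0, -65, -37, 0, np.float64(1.04)], [0, -69, -46, 0, np.float64(1.17)], [0, -72, -54, 0, np.float64(1.28)], [0, -74, -60, 0, np.float64(1.37)], [0, -74, -65, 0, np.float64(1.43)], [0, -75, -67, 0, np.float64(1.47)], [0, -75, -68, 0, np.float64(1.48)], [0, -75, -69, 0, np.float64(1.48)]]
```

```bash
python3 -m jog '[[0,1,0,0,0],[0,4,0,0,0],[0,13,0,0,0],[0,29,0,0,0],[0,51,0,0,0],[0,79,1,0,0],[0,112,1,0,0],[0,149,1,0,0],[0,188,1,0,0],[0,226,1,0,0],[0,263,2,0,0],[0,296,2,0,0],[0,324,2,0,0],[0,346,2,0,0],[0,362,2,0,0],[0,371,2,0,0],[0,374,2,0,0],[0,375,2,0,0],[0,375,2,0,0],[0,375,2,0,0]]'; python3 - <<'E'
from h import *
s=status.get_state(); print(s['qpos'],s['tcp_pos'],s['contact_force'],s['width']); shot('wrist','w6.png')
h=cv2.cvtColor(cv2.imread('pics/w6.png'),cv2.COLOR_BGR2HSV); m=cv2.inRange(h,(95,90,30),(118,255,255)); n,l,st,c=cv2.connectedComponentsWithStats(m); print(st[1:,4].max(),c[st[1:,4].argmax()+1])
E
```

```text
t: 10.82
tcp_pos: [0.5985, 0.148, 0.2083]
tool_rot: [0.727, 0.687, -0.0, 0.0]
contact_force: [-0.2, 0.4, -3.0]
width: 0.0091
[ 2.23816354e-01  3.99287619e-01  1.50142445e+00 -2.30480330e-04
  1.24089526e+00  2.79587412e-01] [0.5985     0.14795959 0.20831428] [-0.23065671  0.41361113 -2.9988907 ] 0.009055934427032132
wrist {'fovy': 65.49379862043503, 'cx': 318.0213758771576, 'cy': 238.85445825579154, 'tool_from_camera': array([[-7.18712408e-04,  9.59117665e-01,  2.83006693e-01,
         7.20879390e-02],
       [ 9.99998929e-01,  3.28550644e-04,  1.42608964e-03,
        -1.39646267e-03],
       [ 1.27480573e-03,  2.83007415e-01, -9.59116874e-01,
        -1.42298583e-01],
       [ 0.00000000e+00,  0.00000000e+00,  0.00000000e+00,
         1.00000000e+00]])}
1368 [194.86842105 254.91593567]
```

View pics/w6.png

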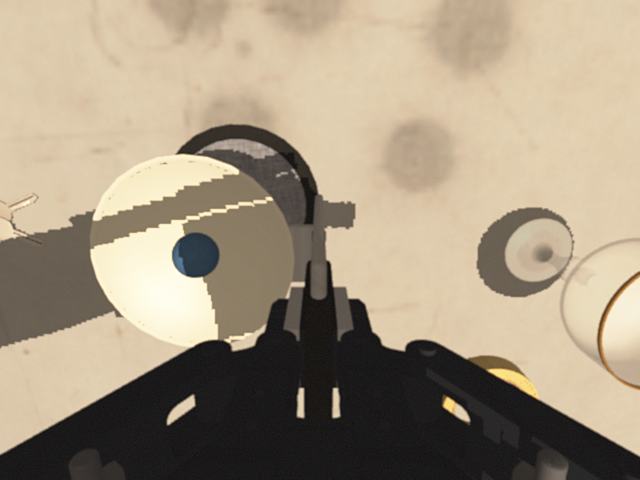

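The dish is over the mat with the ball still centred (194.9,254.9). Now the quarter turn about the dish axis.

```bash
python3 -m jog '[[0,-1,0,0,0.02],[0,-4,0,0,0.05],[0,-8,0,0,0.11],[0,-15,-2,0,0.2],[0,-23,-4,0,0.31],[0,-32,-7,0,0.44],[0,-42,-13,0,0.59],[0,-51,-20,0,0.74],[0,-59,-28,0,0.9],[0,-65,-37,0,1.04],[0,-69,-46,0,1.17],[0,-72,-54,0,1.28],[0,-74,-60,0,1.37],[0,-74,-65,0,1.43],[0,-75,-67,0,1.47],[0,-75,-68,0,1.485],[0,-75,-69,0,1.485],[0,-75,-69,0,1.485],[0,-75,-69,0,1.485]]'; python3 - <<'E'
from h import *
s=status.get_state(); print(s['qpos'],s['tcp_pos'],s['contact_force'],s['width']); shot('wrist','w7.png');shot('scene','sc7.png')
h=cv2.cvtColor(cv2.imread('pics/w7.png'),cv2.COLOR_BGR2HSV); m=cv2.inRange(h,(95,90,30),(118,255,255)); n,l,st,c=cv2.connectedComponentsWithStats(m); print(st[1:,4].max(),c[st[1:,4].argmax()+1])
a=cv2.resize(cv2.imread('pics/w7.png'),(400,300)); b=cv2.resize(cv2.imread('pics/sc7.png')[180:480,100:500],(400,300)); cv2.imwrite('pics/c7.png',np.hstack([a,b]))
# mat outline seen in w6: circle fit
P=np.array([px('w6.png',u,v,.005)[:2] for u,v in [(240,125),(180,151),(200,136),(285,140),(308,165),(317,190)]])
A=np.c_[2*P,np.ones(len(P))]; x=np.linalg.lstsq(A,(P**2).sum(1),rcond=None)[0]; print(x[:2],np.sqrt(x[2]+x[0]**2+x[1]**2))
for f in ('w6.png','w7.png'): print(f,px(f,194.8,254.9,.135))
E
```

```text
t: 13.25
tcp_pos: [0.5255, 0.0774, 0.2083]
tool_rot: [1.0, 0.015, 0.0, 0.0]
contact_force: [-0.1, -0.0, -1.9]
width: 0.0094
[ 1.24641713e-01  2.67164358e-01  1.70077309e+00 -1.08555752e-04
  1.17365313e+00  1.66458640e+00] [0.52548721 0.07739673 0.2082775 ] [-0.08564523 -0.00523569 -1.86890547] 0.00942889786700964
wrist {'fovy': 65.49379862043503, 'cx': 318.0213758771576, 'cy': 238.85445825579154, 'tool_from_camera': array([[-7.18933914e-04,  9.58753745e-01,  2.84237120e-01,
         7.05902025e-02],
       [ 9.99999734e-01,  6.54124984e-04,  3.22930888e-04,
        -2.36878928e-04],
       [ 1.23684596e-04,  2.84237276e-01, -9.58753960e-01,
        -1.42298578e-01],
       [ 0.00000000e+00,  0.00000000e+00,  0.00000000e+00,
         1.00000000e+00]])}
scene {'fovy': 45.17233566743926, 'cx': 318.939827813543, 'cy': 228.41993388905905, 'extrinsics': array([[-0.77584483,  0.43990925, -0.45226613, -0.04401055],
       [-0.63089039, -0.54829973,  0.54894874,  0.57075781],
       [-0.00648977,  0.7112294 ,  0.70293003,  1.08322808],
       [ 0.        ,  0.        ,  0.        ,  1.        ]])}
1498 [195.06675567 254.91789052]
[0.52554134 0.15517461] 0.07222277086036893
w6.png [0.52158418 0.15051123 0.135     ]
w7.png [0.51967568 0.1527687  0.135     ]
```

View pics/c7.png

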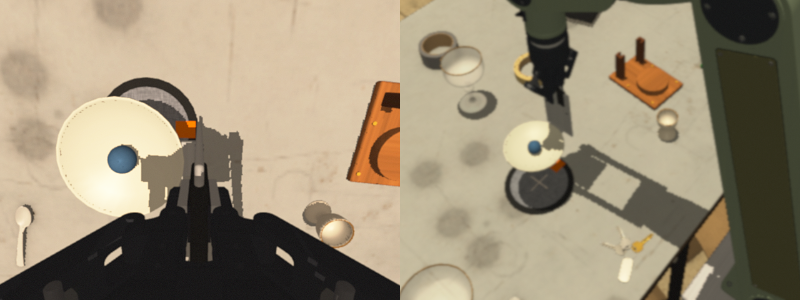

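```bash
python3 -m jog '[[0,0,0,0,0],[0,0,0,0,0],[0,0,0,0,0],[0,0,0,0,0],[0,0,0,0,0],[0,0,0,0,0],[0,0,0,0,0],[0,0,0,0,0]]'; python3 - <<'E'
from h import *
s=status.get_state(); print(s['joint_vel'].round(4),s['width']); shot('wrist','w8.png')
im=cv2.imread('pics/w8.png');h=cv2.cvtColor(im,cv2.COLOR_BGR2HSV); m=cv2.inRange(h,(95,90,30),(118,255,255)); n,l,st,c=cv2.connectedComponentsWithStats(m); print(st[1:,4].max(),c[st[1:,4].argmax()+1])
v,u=np.nonzero(cv2.inRange(h,(4,170,60),(16,255,255))[180:240,260:330]); print('mark px',u.min()+260,u.max()+260,v.min()+180,v.max()+180, 'outer', px('w8.png',u.max()+260,v.mean()+180,.005))
P=np.array([px('w8.png',a*1.6,b*1.6,.005)[:2] for a,b in [(108,92),(120,83),(137,78),(160,81),(180,91),(192,106)]])
A=np.c_[2*P,np.ones(len(P))]; x=np.linalg.lstsq(A,(P**2).sum(1),rcond=None)[0]; print(x[:2],np.sqrt(x[2]+x[0]**2+x[1]**2))
E
```

```text
t: 14.35
tcp_pos: [0.5254, 0.0774, 0.2083]
tool_rot: [1.0, 0.015, 0.0, 0.0]
contact_force: [0.4, 0.3, -1.7]
width: 0.0092
[-0.0016 -0.0009  0.0009  0.0015  0.0014 -0.0003] 0.009220688482363884
wrist {'fovy': 65.49379862043503, 'cx': 318.0213758771576, 'cy': 238.85445825579154, 'tool_from_camera': array([[-7.18967481e-04,  9.58753747e-01,  2.84237113e-01,
         7.05901792e-02],
       [ 9.99999734e-01,  6.54192769e-04,  3.22820339e-04,
        -2.36734227e-04],
       [ 1.23559345e-04,  2.84237270e-01, -9.58753962e-01,
        -1.42298571e-01],
       [ 0.00000000e+00,  0.00000000e+00,  0.00000000e+00,
         1.00000000e+00]])}
1493 [195.05626256 254.97052914]
mark px 281 313 193 221 outer [0.52505643 0.08242244 0.005     ]
[0.51695182 0.15613909] 0.07988767748126463
```

```bash
python3 -c "
from plant import workorder; print(workorder.hand_in())"
```

```text
the job is handed in; nothing more can be done
None
```

I gripped the dish by its rubber handle at 80 N, lifted it 85 mm straight out of the stand and carried it over the mat. There I turned it about 85° clockwise to match the mark, and handed in at about 14.4 s with it still held. The hand-in gave no verdict.

Last checks:
- **Stillness and grip:** The arm was still, with joint speeds under 0.002 rad/s. The fingers held a steady width of 9.2 mm and carried about 1.7 N of load.
- **Height and level:** The underside is about 115 mm above the bench by calculation from the lift, so about 11 cm above the mat. The tool was vertical. I did not measure the dish's tilt separately, but its position in the wrist image did not change.
- **Position:** The dish axis is at about (0.52–0.525, 0.1525) and the mat middle at about (0.524, 0.153). The grip is at about (0.525, 0.077) and the mark's outer edge at about (0.525, 0.08).
- **Ball:** It stayed within 1 pixel of its starting place in the wrist image at every check.
- **Bystanders:** The egg cup, wine glass and tape roll stood where they should after the turn; I looked but did not measure them.

Some readings disagreed. The mat middle came out up to 8 mm apart between the different views, and the angle of the mark differed by 0.06 rad between the two fixed cameras. Both are well inside the allowed tolerances. The last circle fit of the mat used a partly hidden outline and gave a radius of 80 mm instead of 75 mm, so I gave it little weight.

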